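Draw a pipe ring out of a touching cluster and butt it into the fit-up corner

ROBOT

A 6-joint arm with a two-finger parallel gripper is mounted at the origin on the work surface; the furniture and walls round the work are solid. World frame = base frame: x ahead of the robot, y to its left, z up, the work surface at z = 0. Lengths are in mm, angles in rad, forces in N, time in s.
With the tool pointing down it reaches from about 325 to 775 mm from the base axis. Payload 9.3 kg.
Tool frame: the origin (TCP) lies at the very end of the fingers, on their centre line; the grasp point (between the pads) lies robot.tcp_to_grasp behind it (robot.tcp_to_grasp is the distance from the TCP to the grasp point, in mm); z points along the fingers, y is the direction in which the jaws open and shut (so a half turn about z gives the same grasp; the last joint's range is limited). The gripper opens to 85 mm and grips with 20 to 120 N. Pads are 22 mm wide; open, the fingers measure 114 mm over their backs; the gripper's body (76 mm by 85 mm) begins 54 mm behind the grasp point. The pads swing forward as they close: fully open they stand 13 mm farther back than shut.
Start: joints at [1.128, 0.259, 0.021, 1.334, 0, 1.418], TCP at [157.17, 527.062, 231.279] pointing down, gripper open.
Joint ranges: [-3.04, 3.04], [-0.91, 1.82], [-1.04, 1.36], [-1.92, 1.95], [-1.52, 1.45], [-3.14, 3.14]. Speed limits (rad/s): [2.22, 2.22, 2.79, 3.14, 3.14, 3.14].

INTERFACE

Orientations are given as a unit quaternion [x, y, z, w].
In Python, from bench import robot, eoat, vision, hand_in, search_frame, landmark_of gives the robot as it stands. Calls block until the motion is done:
- robot.move_to(position, orientation): joint-space move of the TCP to a pose.
- robot.servo_line(position, rot=None, feed=150, contact_N=None): straight line of the TCP; rot=None keeps the orientation; feed is the mean speed in mm/s. With contact_N (N) it stops when the force on the tool has changed by that much, and returns True; else False.
- robot.set_joints(angles): joint-space move.
- eoat.set_gripper(opening, grip_force=None): finger opening in mm; grip_force is the grip in N (None keeps the last); returns when the fingers have stopped.
- robot.wait(seconds).
- robot.inverse_kinematics(position, orientation): joint angles nearest the present ones, or None.
- robot.get_state(): the state.
- vision.snapshot(name): name is "scene" or "top" or "wrist"; returns the picture (400x640x3 uint8, red, green, blue); there is no depth.
- vision.camera_params(name): a dict with "camera_matrix" (3x3 intrinsics, pixels), "cam_to_world" (4x4, takes a point from camera to world coordinates). Camera axes: x right, y up, looking along -z (the intrinsics and any distortion apply to the point x, -y, -z); pixel columns grow to the right and rows downward; lengths in mm; the calibration is good to about 2 mm. The wrist camera is an equidistant fisheye: a pixel r from the principal point sees the ray r / f radians off the axis. A picture is of the moment at which its call begins: read the wrist's pose just before it. camera_params takes no time and is no camera call; for the wrist camera it gives the pose at the moment of the call.
A pose or a line that the arm cannot do raises robot.IKError and nothing moves.
- hand_in(): hands the job in, once; it reports no verdict.
Trained networks look in the newest picture that a camera, given by its name, has taken for a name from the list of things; names that differ only in an ending like _2 or _b are one class to them, and where a whole thing is asked for, a point or a joint stands for the part that bears it (a point fixed in the world has none). Each returns a list of dicts, best first, with "score" (0 to 1); they miss things now and then, are a little off and sometimes report something else, mostly with a low value. They report only what shows in the picture. A call takes as long as a camera call. They do not tell look-alikes from the thing itself.
- search_frame(camera, name): "pixel" ([column, row] in pixels, amid what is visible of it).
- landmark_of(camera, name): "pixel" ([column, row] in pixels: a listed point, or the origin of a listed thing).
The state is a dict: "t": time; "joint_positions": joint angles; "joint_vel": joint speeds; "joint_efforts": joint torques, N m; "position": TCP position; "eef_rot": TCP orientation; "ft_force": force on the tool from outside, world axes, zero at the start; "torque": the same for the moment, N m; "grip_width": finger opening in mm.
Only numpy, scipy, OpenCV 4.12 (cv2) and the standard library are available. Lean on these libraries where they do the work, as an engineer would, in place of code of your own. Each camera call takes 0.05 s, during which the arm holds its last target.

TASK

Slide the wide, low pipe ring out of the little cluster it is touching, leaving the two square tubes and the hex nut where they lie, and keep it flat on the bench all the way (do not lift it). Slide it into the V of the steel fit-up corner and press it home against both bars with a steady push of about 10 N (at least 6 N) for a second, never letting it strike or press the corner with more than 18 N. Then let go and leave it seated there; leave the spanner and the marking stick alone.

Things in the scene. Friction and masses are not known exactly. Their poses are not given: they have to be found in the camera images.
- wide_ring_centre (a point): Centre (half-way up, 11 mm above the bench; on the axis) of the wide low ring: a brown sawn-off piece of steel pipe standing on end, 60 mm outside diameter, 22 mm high (another ring, 48 mm wide and 30 mm high, stands fixed apart), open bore at least 46 mm wide (so closed fingertips fit inside it), 0.14 kg give or take a third. Axis z is up. It lies loose on the bench.
- thin_tube_centre (a point): Centre (half-way up, 12 mm above the bench) of the thinner, longer grey square tube offcut lying down, 25 x 120 x 25 mm, long axis = its y, loose, one long side touching the wide ring. Not to be moved.
- hex_nut_centre (a point): Centre (half-way up, 9 mm above the bench) of a brown hex nut lying flat, 28 x 24 x 18 mm, loose, touching the wide ring. Not to be moved.
- square_tube_centre (a point): Centre (half-way up, 15 mm above the bench) of the thicker, shorter grey square tube offcut lying down, 30 x 90 x 30 mm, long axis = its y, loose, one long side touching the wide ring. Not to be moved. The two tubes and the nut sit round one half of the wide ring; the tubes spread apart, and the open side is opposite the hex nut.
- seat (a point): Point where the wide ring's centre lies when it is fully home in the fit-up corner, 11 mm above the bench. Its x axis points level out through the middle of the V's mouth. The bars' inner faces stand 30 mm from this point, at 45 degrees either side of that axis; the bars' ends reach about 40 mm ahead of it along x and 75 mm to either side.
- fence: The fit-up corner: two plain dark steel bars 22 mm wide, 25 mm high (screw heads to 33 mm) and 88 mm long, fixed to the bench at a right angle to form a V, with no floor, so the ring slides in on the bench. It does not give. Origin: on the bench under the seated ring's centre; x points out of the mouth.
- spanner_mid (a point): Middle of a flat steel spanner, 43 x 223 x 10 mm, lying along y beyond the work. Bystander.
- stick_mid (a point): Middle of a slim black marking-stick holder with a pale band, 14 x 120 x 13 mm, lying along y on the far side of the corner. Bystander.
Things that resemble listed ones, but are neither listed nor needed, are in the scene too. What is shaped like the part that bears thin_tube_centre but brown is not meant.

How it is judged:
By the outcome, as a careful person would: the job done as asked, in the order asked, and still so for the second after the job is handed in, with the robot touching nothing.
It also fails if it takes over 61 s, if anything falls off the work surface, if the arm or the gripper's body presses on something with over 40 N, if the wrist force passes 120 N, or if a joint passes its speed limit or range.

## Working session

There is one attempt and no reset: what is moved stays moved. The work goes in short steps, each a Python script; the robot and the scene stay as the last script left them, time stands still between calls to the robot, and variables do not carry over. Pictures are saved under pics/ and viewed, and the job is handed in when it is done.

```bash
mkdir -p pics; ls
python3 - <<'E'
from bench import robot, eoat, vision, search_frame, landmark_of
import cv2, numpy as np
for c in ("scene","top","wrist"):
    im=vision.snapshot(c); cv2.imwrite(f"pics/{c}0.png",im[:,:,::-1])
    p=vision.camera_params(c); print(c,{k:(np.round(v,2).tolist() if hasattr(v,'tolist') or isinstance(v,list) else v) for k,v in p.items()})
    for n in ("wide_ring_centre","thin_tube_centre","hex_nut_centre","square_tube_centre","seat","fence","spanner_mid","stick_mid"):
        print(n,[(np.round(d['pixel']).astype(int).tolist(),round(d['score'],2)) for d in landmark_of(c,n)][:4])
s=robot.get_state(); print(s, robot.tcp_to_grasp)
E
```

```text
pics
scene {'camera_matrix': [[390.41, 0.0, 315.17], [0.0, 390.41, 193.27], [0.0, 0.0, 1.0]], 'cam_to_world': [[-0.91, 0.27, -0.33, 299.68], [-0.42, -0.61, 0.67, 682.76], [-0.02, 0.74, 0.67, 624.35], [0.0, 0.0, 0.0, 1.0]]}
wide_ring_centre [([304, 273], 0.81)]
thin_tube_centre [([382, 224], 0.97), ([338, 268], 0.81)]
hex_nut_centre [([302, 295], 0.77)]
square_tube_centre [([279, 266], 0.75)]
seat [([364, 166], 0.65)]
fence [([365, 172], 0.92)]
spanner_mid [([244, 201], 0.94), ([363, 168], 0.59)]
stick_mid [([303, 154], 0.58)]
top {'camera_matrix': [[458.45, 0.0, 321.26], [0.0, 458.45, 198.7], [0.0, 0.0, 1.0]], 'cam_to_world': [[0.01, 0.98, -0.18, 440.23], [-1.0, 0.01, -0.01, 115.77], [-0.0, 0.18, 0.98, 910.76], [0.0, 0.0, 0.0, 1.0]]}
wide_ring_centre [([236, 245], 0.53)]
thin_tube_centre [([333, 290], 0.72), ([253, 270], 0.64), ([421, 236], 0.58)]
hex_nut_centre [([217, 250], 0.63)]
square_tube_centre [([230, 216], 0.57)]
seat [([418, 234], 0.81)]
fence [([416, 237], 0.69)]
spanner_mid [([302, 132], 0.78)]
stick_mid [([410, 162], 0.55)]
wrist {'camera_matrix': [[309.71, 0.0, 320.7], 
[... 312 characters left out ...]
: 1.35, 'joint_positions': array([ 1.12840587e+00,  2.58598424e-01,  2.15210502e-02,  1.33367240e+00,
       -3.58697511e-05,  1.41820638e+00]), 'joint_vel': array([-0.00091515,  0.00263568,  0.00070384, -0.00029557, -0.00110425,
        0.00100104]), 'joint_efforts': array([-1.45364531e-03, -5.55382597e+01,  3.44731343e+01,  1.66992766e-03,
       -1.33979879e-04,  9.44167304e-07]), 'position': array([157.1848063 , 527.07698259, 231.28787747]), 'eef_rot': array([1.44393732e-01, 9.89520313e-01, 1.69955229e-05, 2.39694855e-05]), 'ft_force': array([-0.54442084, -0.31386869, -0.0356689 ]), 'torque': array([0.03252458, 0.02641134, 0.00595431]), 'grip_width': 85.19466616790389} 18.700000000000003
```

View pics/top0.png

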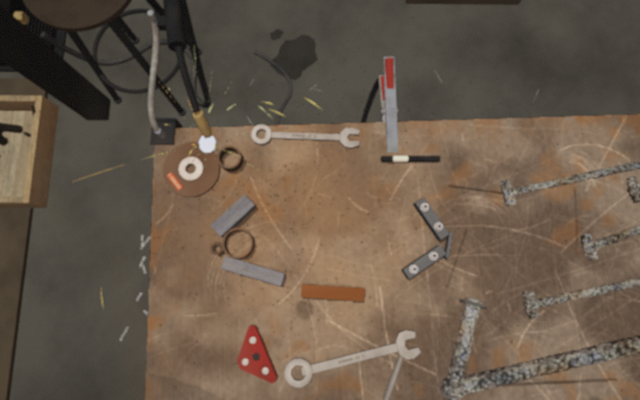

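View pics/scene0.png

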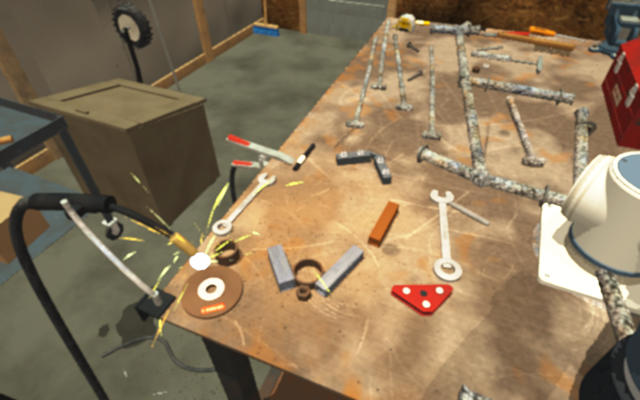

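The wide ring is the brown ring at top px (239,244), touching both grey tubes and the nut. The ring at (231,158) stands alone and is the fixed one. The brown bar at (333,292) is the thin-tube look-alike. I'll triangulate the ring and confirm it with a wrist view from above.

```bash
cat > h.py <<'E'
from bench import robot, eoat, vision, search_frame, landmark_of
import cv2, numpy as np
from scipy.spatial.transform import Rotation as R
def ray(p,px,fish=False):
    K=np.array(p['camera_matrix']);T=np.array(p['cam_to_world'])
    a=(px[0]-K[0,2])/K[0,0]; b=(px[1]-K[1,2])/K[1,1]
    if fish:
        r=np.hypot(a,b); s=np.sin(r)/r if r>1e-9 else 1
        v=np.array([a*s,-b*s,-np.cos(r)])
    else: v=np.array([a,-b,-1.])
    return T[:3,3],T[:3,:3]@v
def at(p,px,z,fish=False):
    o,d=ray(p,px,fish); return (o+d*(z-o[2])/d[2])
def proj(p,X,fish=False):
    K=np.array(p['camera_matrix']);T=np.array(p['cam_to_world'])
    c=T[:3,:3].T@(np.asarray(X,float)-T[:3,3]); x,y,z=c[0],-c[1],-c[2]
    if fish:
        r=np.hypot(x,y); th=np.arctan2(r,z); k=th/r
    else: k=1/z
    return np.array([K[0,2]+K[0,0]*x*k,K[1,2]+K[1,1]*y*k])
def down(yaw): # tool z down; jaw axis y at angle yaw in world xy
    y=np.array([np.cos(yaw),np.sin(yaw),0]);z=np.array([0,0,-1.]);x=np.cross(y,z)
    return R.from_matrix(np.c_[x,y,z]).as_quat()
E
python3 - <<'E'
from h import *
Z=dict(wide_ring_centre=11,thin_tube_centre=12,hex_nut_centre=9,square_tube_centre=15,seat=11,fence=0,spanner_mid=5,stick_mid=6)
for c in("top","scene"):
    im=vision.snapshot(c);p=vision.camera_params(c)
    for n,z in Z.items():
        print(c,n,[np.round(at(p,d['pixel'],z)[:2],1).tolist()+[round(d['score'],2)] for d in landmark_of(c,n)[:3]])
    if c=="top": 
        cv2.imwrite("pics/topcrop.png",cv2.resize(im[180:300,190:300],None,fx=5,fy=5,interpolation=cv2.INTER_CUBIC)[:,:,::-1])
        cv2.imwrite("pics/topcrop2.png",cv2.resize(im[185:290,380:480],None,fx=5,fy=5,interpolation=cv2.INTER_CUBIC)[:,:,::-1])
print(robot.get_state()['t'])
E
```

```text
top wide_ring_centre [[509.8, 286.9, 0.58]]
top thin_tube_centre [[464.8, 245.5, 0.93], [425.4, 97.8, 0.81]]
top hex_nut_centre [[506.8, 322.7, 0.48]]
top square_tube_centre [[569.1, 288.8, 0.97], [681.1, -60.5, 0.46]]
top seat [[529.5, -66.0, 0.66]]
top fence [[532.1, -74.2, 0.92]]
top spanner_mid [[745.0, 157.5, 0.85]]
top stick_mid [[690.1, -61.4, 0.6]]
scene wide_ring_centre [[515.2, 293.5, 0.89]]
scene thin_tube_centre [[465.9, 245.3, 0.74], [424.3, 98.8, 0.72]]
scene hex_nut_centre [[506.8, 330.3, 0.58]]
scene square_tube_centre [[572.6, 296.0, 0.83]]
scene seat [[523.7, -71.6, 0.7]]
scene fence [[529.7, -77.0, 0.92]]
scene spanner_mid [[739.8, 152.3, 0.74]]
scene stick_mid [[690.8, -63.6, 0.69]]
2.25
```

View pics/topcrop.png

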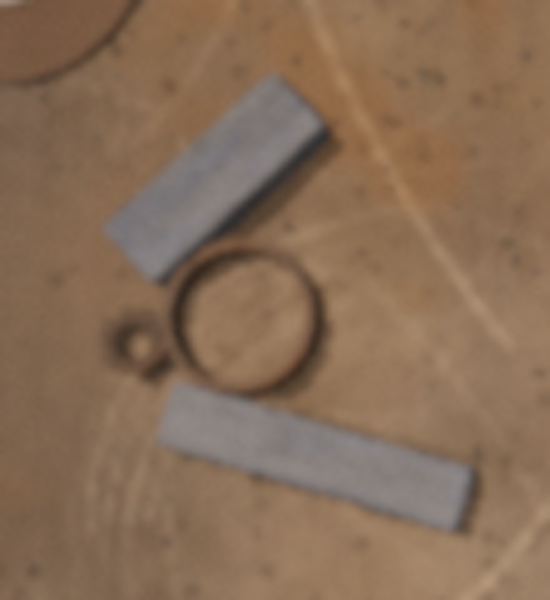

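View pics/topcrop2.png

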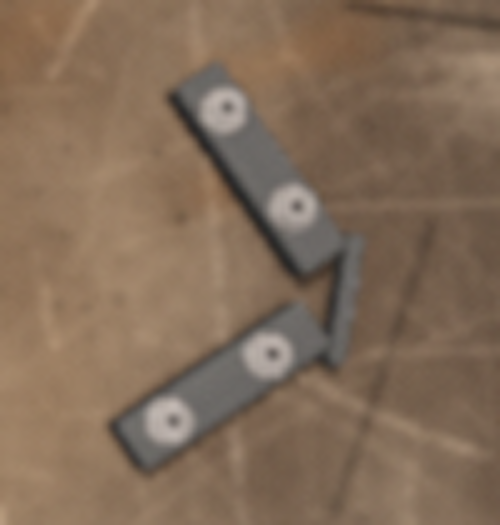

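Run:
```python
from h import *
p=vision.camera_params("top")
ring=at(p,(190+247/5,180+316/5),22); print("ring",ring)
H=[at(p,(380+a/5,185+b/5),33)[:2] for a,b in((223,108),(293,205),(267,355),(168,420))]
u1=H[1]-H[0];u1/=np.linalg.norm(u1);u2=H[2]-H[3];u2/=np.linalg.norm(u2)
ab=np.linalg.solve(np.c_[u1,-u2],H[3]-H[0]);ap=H[0]+ab[0]*u1
print(u1,u2,u1@u2,"apex",ap)
push=u1+u2;push/=np.linalg.norm(push);seat=ap-push*41*np.sqrt(2);print("push",push,"seat",seat)
yaw=np.arctan2(push[1],push[0])+np.pi/2
for y in(yaw,yaw+np.pi):
    for P in((513,288,150),(ring[0],ring[1],5),(seat[0],seat[1],5),(seat[0],seat[1],150)):
        q=robot.inverse_kinematics(P,down(y)); print(round(y,3),None if q is None else np.round(q,2))
```

```text
ring [513.43981896 278.03481436  22.        ]
[-0.82413976 -0.56638649] [ 0.54528775 -0.83824893] 0.025379560715943154 apex [ 515.38388217 -129.60600125]
push [-0.19472264 -0.98085834] seat [526.67443763 -72.73313112]
-0.196 [ 0.37  0.36 -0.05  1.17  0.    2.14]
-0.196 [ 0.35  0.47 -0.27  0.83  0.    2.12]
-0.196 [-0.3   0.4  -0.4   0.77  0.    1.47]
-0.196 [-0.3   0.26 -0.18  1.12  0.    1.47]
2.946 [ 0.37  0.36 -0.05  1.17  0.   -1.01]
2.946 [ 0.35  0.47 -0.27  0.83  0.   -1.02]
2.946 [-0.3   0.4  -0.4   0.77  0.   -1.67]
2.946 [-0.3   0.26 -0.18  1.12  0.   -1.67]
```

Run:
```python
from h import *
robot.move_to([513,283,170],down(-0.196))
eoat.set_gripper(0)
p=vision.camera_params("wrist");im=vision.snapshot("wrist");cv2.imwrite("pics/w1.png",im[:,:,::-1])
import pickle;pickle.dump((p,im),open("w1.pkl","wb"))
print(p['cam_to_world'],robot.get_state()['position'],robot.get_state()['t'],robot.get_state()['grip_width'],robot.get_state()['ft_force'])
for n,z in dict(wide_ring_centre=11,hex_nut_centre=9).items(): print([(d['pixel'],at(p,d['pixel'],z,True)) for d in landmark_of("wrist",n)[:3]])
```

```text
[[ 9.80933601e-01  1.86569190e-01  5.44169782e-02  5.26140831e+02]
 [-1.94342039e-01  9.40731438e-01  2.77948797e-01  3.53891430e+02]
 [ 6.64919715e-04 -2.83224821e-01  9.59053314e-01  3.11668998e+02]
 [ 0.00000000e+00  0.00000000e+00  0.00000000e+00  1.00000000e+00]] [512.99017369 282.94851306 169.98877964] 4.6667 -0.004124918317786579 [ 0.78699916  0.22563507 -0.33294101]
[([369.5, 167.5], array([563.08867909, 289.76247046,  11.        ]))]
[([303.9, 145.1], array([503.6123659 , 323.77711644,   9.        ]))]
```

View pics/w1.png

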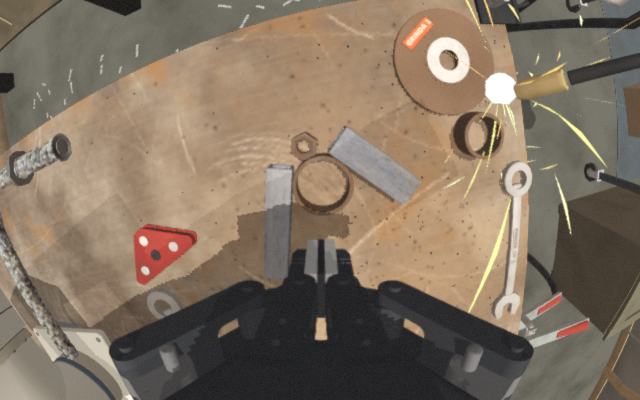

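Run:
```python
from h import *
import pickle;p,im=pickle.load(open("w1.pkl","rb"))
print("c",at(p,(322,184),22,True))
x0,y0=250,120
c=cv2.resize(im[y0:y0+110,x0:x0+130],None,fx=6,fy=6,interpolation=cv2.INTER_CUBIC)[:,:,::-1].copy()
from itertools import product
ctr=np.array([514.5,281])
for rad,z,col in((30,22,(0,255,0)),(30,0,(255,0,0)),(25,22,(0,255,255))):
    for a in np.linspace(0,2*np.pi,60):
        u=proj(p,[ctr[0]+rad*np.cos(a),ctr[1]+rad*np.sin(a),z],True)
        cv2.circle(c,tuple(int(v) for v in (u-[x0,y0]+.5)*6),1,col,-1)
cv2.imwrite("pics/w1c.png",c)
```

```text
c [513.94038571 284.86443617  22.        ]
```

View pics/w1c.png

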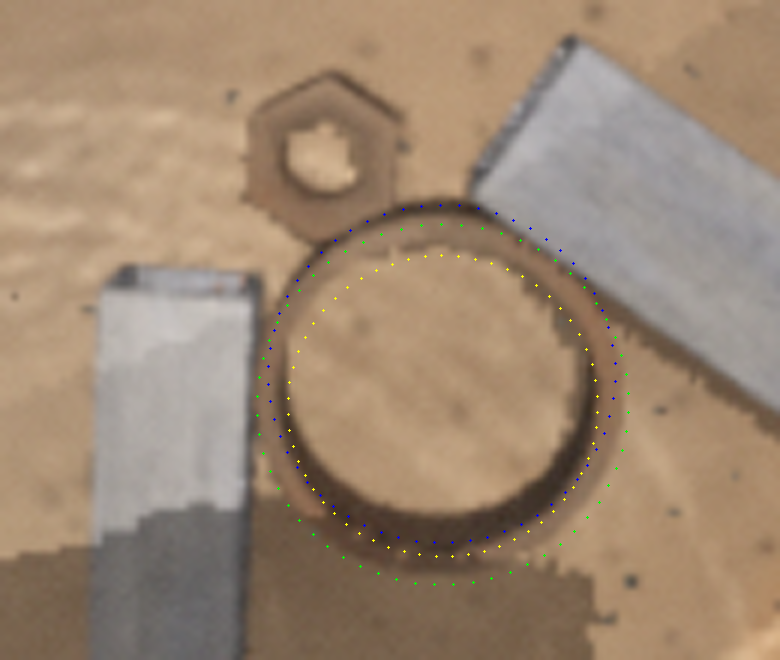

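The crop confirms it: the wide ring sits at (322,184), the nut at (304,146), and a tube on each side. The overlay puts the ring centre at about (514, 283), with a bore of about 49 mm. I'll insert the closed fingers and drag the ring out along the tubes' bisector.

Run:
```python
from h import *
S=robot.get_state
f0=S()['ft_force']
robot.servo_line([514,281.5,50],feed=150)
print("down",robot.servo_line([514,281.5,5],feed=60,contact_N=4), S()['position'],S()['ft_force']-f0)
im=vision.snapshot("wrist");cv2.imwrite("pics/w2.png",im[:,:,::-1])
```

```text
down False [514.18606286 281.56639328   5.19758459] [0.73691318 0.60320352 0.45384549]
```

View pics/w2.png

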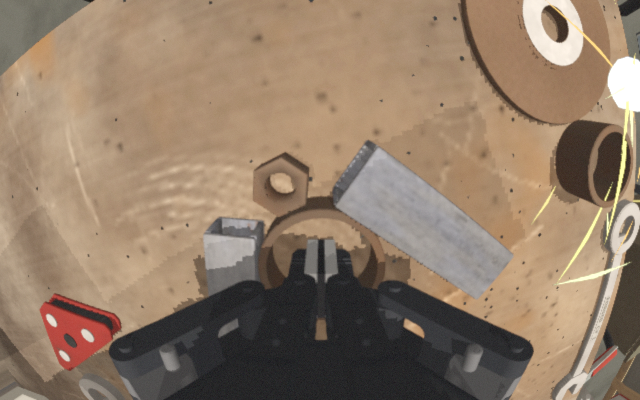

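The fingers are inside the bore without contact: the ring rim spans px 262–385 and the fingertip is at (320,250). Next I drag it out.

Run:
```python
from h import *
S=robot.get_state
f0=S()['ft_force']; P=np.array([514,281.5,5.]); d=np.array([.2,-.98,0]);d/=np.linalg.norm(d)
for L,v in((15,30),(70,60)):
    c=robot.servo_line(P+L*d,feed=v,contact_N=8); print(c,S()['position'],S()['ft_force']-f0,S()['t'])
    if c: raise SystemExit
push=np.array([-.195,-.981,0]);seat=np.array([526.7,-72.7,5.])
c=robot.servo_line(seat-push*(45-9.4),feed=90,contact_N=8); print(c,S()['position'],S()['ft_force']-f0,S()['t'])
for n in("top","wrist"):
    p=vision.camera_params(n);im=vision.snapshot(n);cv2.imwrite(f"pics/{n}3.png",im[:,:,::-1])
    if n=="top": cv2.imwrite("pics/top3c.png",cv2.resize(im[160:300,200:470],None,fx=2.9,fy=2.9,interpolation=cv2.INTER_CUBIC)[:,:,::-1])
```

```text
False [517.10743319 266.57505113   5.03362429] [-0.31262235  1.61060533 -0.33711068] 7.3167
False [528.01397586 212.97532882   5.01599261] [-0.589421    1.09422112  0.21311625] 8.3833
False [533.63495931 -37.64096298   5.00079049] [-1.11807649  2.07911929 -0.84295284] 11.3167
```

View pics/top3c.png

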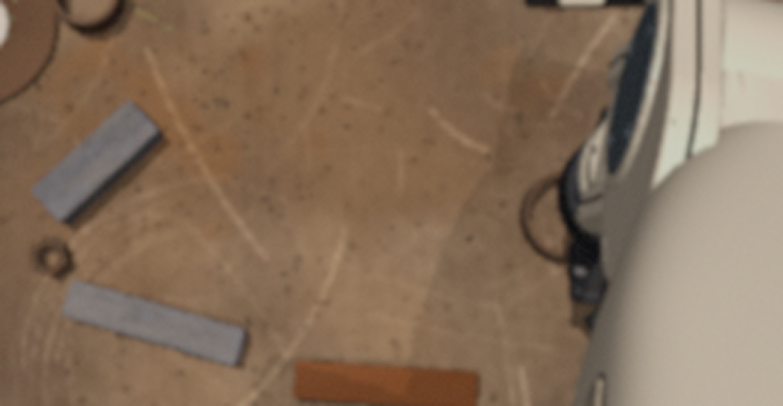

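View pics/wrist3.png

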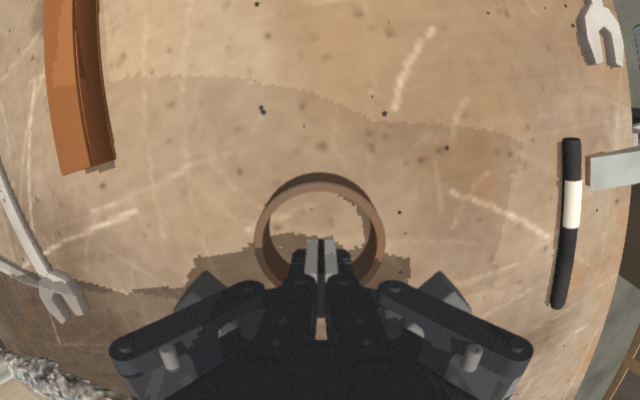

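The ring follows, and the tubes and nut haven't moved. Now a slow guarded approach into the V.

Run:
```python
from h import *
S=robot.get_state
push=np.array([-.195,-.981,0]);seat=np.array([526.7,-72.7,5.]);T=lambda s: seat+push*(9.4+s)
c=robot.servo_line(T(-12),feed=30,contact_N=5);print(c,S()['position'],S()['ft_force'])
if not c:
    c=robot.servo_line(T(14),feed=8,contact_N=4);print(c,S()['position'],S()['ft_force'])
for i in range(4):
    robot.wait(.1);s=S();print(s['position'],s['ft_force'],-(s['ft_force']@push),(s['position']-T(0))@push,s['t'])
for n in("top","scene"):
    im=vision.snapshot(n);cv2.imwrite(f"pics/{n}4.png",im[:,:,::-1])
```

```text
False [527.24802815 -70.16164162   5.04159927] [-0.91542271  0.40542435 -0.33283224]
True [524.05592377 -85.34916459   4.79491678] [0.70006669 2.31376092 1.73647421]
[523.99960664 -85.32570409   4.63030577] [1.80579471 1.19241853 0.32243862] 1.5218925455504893 3.508764014838668 14.6917
[523.92169673 -85.28796914   4.56723338] [1.95533366 1.39463614 1.72432019] 1.7494281188760648 3.4869384681642384 14.7917
[523.85791201 -85.25898376   4.49329871] [2.362834   2.08952527 1.60141623] 2.510576920059947 3.4709418287625975 14.8917
[523.82251072 -85.24894077   4.46211479] [1.27660432 0.94237817 1.25352449] 1.1734108275836668 3.467992908062811 14.9917
```

View pics/scene4.png

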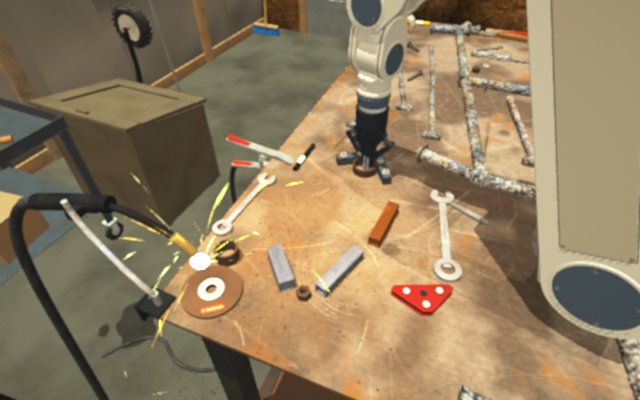

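Run:
```python
from h import *
S=robot.get_state
push=np.array([-.195,-.981,0]);lat=np.array([.981,-.195,0]);seat=np.array([526.7,-72.7,5.]);T=lambda s: seat+push*(9.4+s)
def av(n=6):
    fs=[]
    for i in range(n):
        robot.wait(.02);fs.append(S()['ft_force'])
    return np.mean(fs,0)
s=3.5
for i in range(10):
    s+=.5
    c=robot.servo_line(T(s),feed=8,contact_N=6); f=av(); st=S(); e=st['position']-T(0)
    print(c,round(s,1),"push",round(-f@push,2),"lat",round(f@lat,2),"z",round(f[2],2),np.round([e@push,e@lat,st['position'][2]],2),round(st['t'],2))
    if -f@push>6 or c: break
```

```text
False 4.0 push 4.3 lat 1.32 z -2.08 [ 3.69 -0.29  4.75] 15.45
False 4.5 push 6.82 lat 1.1 z -2.92 [ 3.83 -0.33  4.74] 15.8
```

Run:
```python
from h import *
S=robot.get_state
push=np.array([-.195,-.981,0]);lat=np.array([.981,-.195,0]);seat=np.array([526.7,-72.7,5.])
T=lambda s,z: seat+push*(9.4+s)+np.array([0,0,z-5.])
def av(n=8,dt=.02):
    fs=[]
    for i in range(n):
        robot.wait(dt);fs.append(S()['ft_force'])
    return np.mean(fs,0)
def rep(c,s,z,f):
    st=S(); e=st['position']-T(0,5)
    print(c,round(s,2),z,"push",round(-f@push,2),"lat",round(f@lat,2),"z",round(f[2],2),np.round([e@push,e@lat,st['position'][2]],2),round(st['t'],2),flush=True)
s=4.5
for z in(4.7,4.4):
    c=robot.servo_line(T(s,z),feed=8,contact_N=6);f=av();rep(c,s,z,f)
for i in range(6):
    F=-f@push
    if F>9.3: break
    s+=min(.3,max(.1,(10-F)/6)); c=robot.servo_line(T(s,z),feed=8,contact_N=6);f=av();rep(c,s,z,f)
for i in range(5): f=av(10,.03);rep('hold',s,z,f)
p=vision.camera_params("wrist");im=vision.snapshot("wrist");cv2.imwrite("pics/w5.png",im[:,:,::-1])
```

```text
False 4.5 4.7 push 7.16 lat 0.73 z -0.54 [ 3.8  -0.29  4.61] 16.18
False 4.5 4.4 push 7.08 lat 0.09 z 1.87 [ 3.85 -0.24  4.53] 16.57
False 4.8 4.4 push 8.51 lat 0.39 z 1.8 [ 3.88 -0.27  4.53] 16.95
False 5.05 4.4 push 9.93 lat 0.05 z 1.86 [ 3.94 -0.26  4.54] 17.33
hold 5.05 4.4 push 9.64 lat 0.11 z 2.14 [ 3.94 -0.26  4.54] 17.67
hold 5.05 4.4 push 9.46 lat 0.17 z 1.88 [ 3.96 -0.27  4.52] 18.0
hold 5.05 4.4 push 9.77 lat 0.11 z 2.05 [ 3.93 -0.28  4.55] 18.33
hold 5.05 4.4 push 9.72 lat 0.23 z 1.81 [ 3.92 -0.27  4.54] 18.67
hold 5.05 4.4 push 9.6 lat 0.37 z 1.85 [ 3.92 -0.29  4.53] 19.0
```

View pics/w5.png

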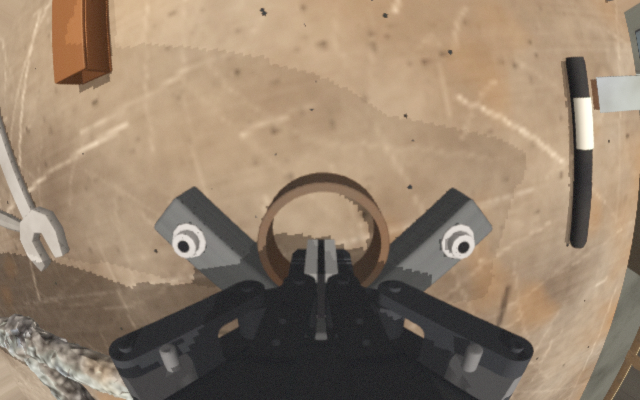

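The push held at about 9.7 N for 1.7 s with almost no lateral force, and the ring is symmetric between the two bars. Now I unload, centre the fingers in the bore, raise them and check.

Run:
```python
from h import *
S=robot.get_state
push=np.array([-.195,-.981,0]);seat=np.array([526.7,-72.7,5.])
T=lambda s,z: seat+push*(9.4+s)+np.array([0,0,z-5.])
robot.servo_line(T(3.5,4.6),feed=8)
robot.servo_line(T(-4,5),feed=15);print(S()['ft_force'],S()['position'])
print(robot.servo_line(T(-4,45),feed=50,contact_N=5))
robot.servo_line(T(-4,150),feed=120)
p=vision.camera_params("wrist");im=vision.snapshot("wrist");cv2.imwrite("pics/w6.png",im[:,:,::-1])
import pickle;pickle.dump((p,im),open("w6.pkl","wb"));print(S()['t'],S()['position'],S()['ft_force'])
```

```text
[-0.072905   -0.48665394  0.51474459] [525.67257873 -78.00060579   5.00508365]
False
22.0667 [525.23446325 -77.88325365 149.14442933] [-0.90394395 -0.43298434 -0.17489316]
```

View pics/w6.png

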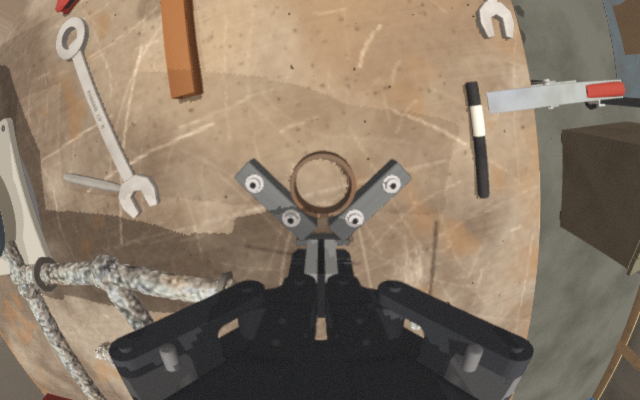

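Run:
```python
from h import *
import pickle;p,im=pickle.load(open("w6.pkl","rb"))
x0,y0=225,140
cv2.imwrite("pics/w6c.png",cv2.resize(im[y0:y0+110,x0:x0+195],None,fx=4,fy=4,interpolation=cv2.INTER_CUBIC)[:,:,::-1])
# clear arm out of top view, look at whole
robot.move_to([430,200,260],down(-0.196))
for n in("top","scene"):
    im=vision.snapshot(n);cv2.imwrite(f"pics/{n}7.png",im[:,:,::-1])
    if n=="top": cv2.imwrite("pics/top7c.png",cv2.resize(im[180:300,370:480],None,fx=5,fy=5,interpolation=cv2.INTER_CUBIC)[:,:,::-1])
print(robot.get_state()['t'])
```

```text
23.3667
```

View pics/w6c.png

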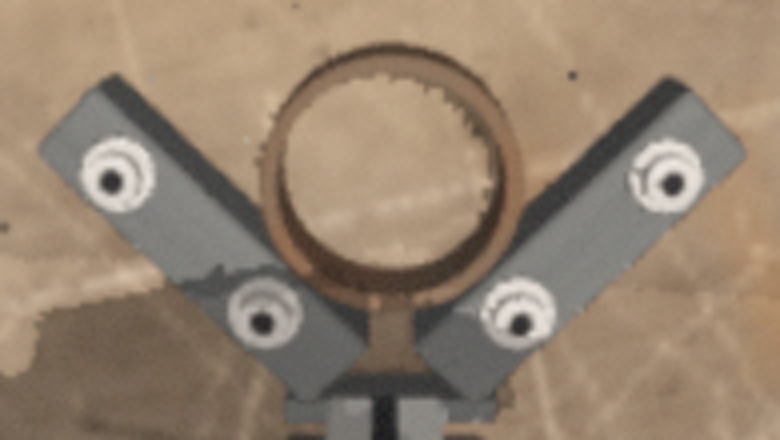

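View pics/top7.png

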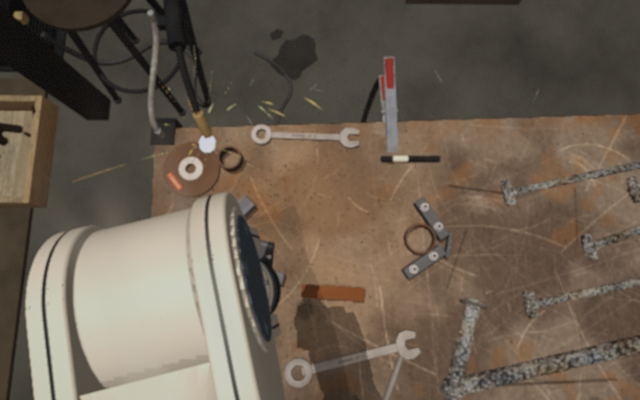

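View pics/scene7.png

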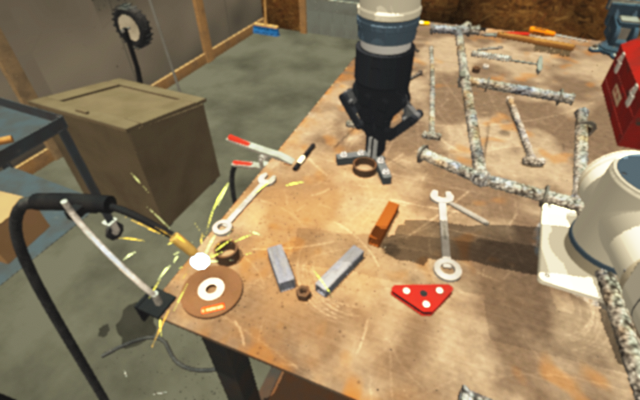

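The crop shows the ring at crop px (390,180), symmetric and touching both bars. I'll compare the cluster region before and after, then hand in.

Run:
```python
import cv2,numpy as np
a=cv2.imread("pics/scene0.png");b=cv2.imread("pics/scene7.png")
for nm,(x,y,w,h) in dict(sq=(262,240,36,52),nut=(292,284,22,20),thin=(312,242,55,55),stick=(288,140,32,34),spanner=(205,170,75,70)).items():
    t=a[y+4:y+h-4,x+4:x+w-4]; r=cv2.matchTemplate(b[y-4:y+h+4,x-4:x+w+4],t,cv2.TM_CCOEFF_NORMED);_,m,_,l=cv2.minMaxLoc(r);print(nm,round(m,3),l[0]-8,l[1]-8)
from bench import robot,hand_in
print(robot.get_state()['t'],robot.get_state()['ft_force']); hand_in()
```

```text
sq 0.989 0 0
nut 0.967 0 0
thin 0.887 0 0
stick 0.997 0 0
spanner 0.998 0 0
23.3667 [-0.12180989 -0.7921759   0.21402099]
the job is handed in; nothing more can be done
```

The wide ring is seated in the corner against both bars, and I handed the job in at about 23 s of the 61 s allowed. No verdict was reported.

- **Slide:** I put the closed fingers into the bore without touching the ring and slid it out of the open side of the cluster. It stayed on the bench across to the corner, with drag forces of about 1–2 N.
- **Press:** I pressed it home at about 9.7 N for roughly 1.7 s, with almost no sideways force. The highest averaged reading was 9.9 N. I then backed off, centred the fingers in the bore and lifted clear.
- **Last checks:** The close-up shows the ring symmetric and touching both bars. Template matching of the scene picture before and after gave zero pixel shift for both tubes, the nut, the stick and the spanner. The thin tube matched less well (0.89 against 0.97 or better for the others), probably because the ring and its shadow are gone from beside it.
- **Disagreements:**
  - The ring came to rest about 3.5–4 mm deeper than I had estimated from the top camera, probably from calibration and fingertip-offset error.
  - The network's wide-ring detection in the wrist picture was about 50 mm off. I ignored it and used the ring rim instead.
  - While the push was building up, the fingers briefly pulled up on the ring with about 3 N by friction. I cancelled this by lowering the target height before the full press, and saw no sign that the ring lifted.

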